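# Lock a module case onto its stack with a deep-shaft T-key

## Robot

A 6-joint arm with a two-finger parallel gripper is mounted at the origin on a cart in front of the work surface, level with it; the furniture and walls round the work are solid. World frame = base frame: x ahead of the robot, y to its left, z up, the work surface at z = 0. Lengths are in m, angles in rad, forces in N, time in s.
With the tool pointing down it reaches from about 0.425 to 0.95 m from the base axis. Payload 3.5 kg.
Tool frame: the origin (TCP) lies at the very end of the fingers, on their centre line; the grasp point (between the pads) lies 19 mm behind it; z points along the fingers, y is the line along which they close (so a half turn about z gives the same grasp; the last joint's range is limited). The gripper opens to 85 mm and grips with 20 to 120 N. Pads are 22 mm wide; open, the fingers measure 114 mm over their backs; the gripper's body (76 mm by 85 mm) begins 54 mm behind the grasp point. The pads swing forward as they close: fully open they stand 13 mm farther back than shut.
Start: joints at [-1.353, 0.286, 1.577, -0, 1.279, -0.15], TCP at [0.243, -0.63, 0.231] pointing down, gripper open.
Joint ranges: [-2.77, 2.77], [-0.9, 2.22], [0.21, 2.48], [-1.53, 4.67], [0.24, 2.81], [-2.84, 2.84]. Speed limits (rad/s): [2.79, 2.79, 3.14, 3.14, 3.14, 3.14].

## Interface

Orientations are given as a unit quaternion [w, x, y, z].
In Python, from bench import * gives the robot as it stands.
- The arm moves only by the shell command python3 -m pendant 'ROWS' [FORCE]. ROWS is text: rows parted by semicolons, each of 7 numbers parted by spaces: the shift along the world's x, y, z in mm, then the turn, a rotation vector about the world's x, y, z in degrees, then the finger opening in mm, from 0 to 85.4. In form: x y z ax ay az jaw; .... A call has 1 to 20 rows; each row is the pose to reach, as a shift and turn from the pose commanded when the call began; what a row does not reach only later rows make up. A row lasts 1/12 s, in which the tool goes at most 41.7 mm and 7.16 degrees, less where a joint would pass 70% of its speed; a pose out of reach is approached as far as the arm can. A call with a gripper value outside its range is refused whole. The fingers move at their own pace and stop on an object; FORCE is the grip in N (left out, the last holds). Time passes only in rows, so rows that repeat a pose let the fingers close. It gives the time, the measured TCP pose, the force, the opening and the grip force at its end, in the units of the state.
- observe(): the state, without advancing time (a new reading comes with each control period).
- camera(name): name is "side" or "top"; returns the picture (400x640x3 uint8, blue, green, red); there is no depth.
- camera_info(name): a dict with "camera_matrix" (3x3 intrinsics, pixels), "view" (4x4, takes a point from world to camera coordinates). Camera axes: x right, y down, z forward; pixel columns grow to the right and rows downward; lengths in m; the calibration is good to about 2 mm. A picture is of the moment at which its call begins. camera_info takes no time and is no camera call.
- hand_in(): hands the job in; it is judged then, once.
The state is a dict: "clock": time; "q": joint angles; "joint_vel": joint speeds; "effort": joint torques, N m; "tcp_pos": TCP position; "eef_rot": TCP orientation; "wrist_force": force on the tool from outside, world axes, zero at the start; "ft_torque": the same for the moment, N m; "finger_gap": finger opening in m; "finger_force": force on a finger pad.
Only numpy, scipy, OpenCV 4.12 (cv2) and the standard library are available. Lean on these libraries where they do the work, as an engineer would, in place of code of your own. Each camera call takes 0.05 s, during which the arm holds its last target. There are 200 camera calls.

## Task

Set the blue case squarely on top of the grey case of the module stack, edges flush and long sides parallel, either way round, and let go of it. Then take the red-handled T-key, lower it down the shaft through both cases onto the square stem in the base, and turn the stem clockwise (seen from above) to its stop, so that the two steel clamp dogs close over the blue case. Draw the key out again and stand it upright in its orange holder, leaving the solder reel and the flux tin where they are.

Things in the scene. Friction and masses are not known exactly. Their poses are not given: they have to be found in the camera images.
- stack: Fixed module stack: grey lock base 84x184x30 mm (x, y, z of the stack), on it a fixed grey case 62x110x45 mm, top at 75 mm. Origin: underside centre, z up, y along its long side. A square 40x40 mm shaft runs down the middle of the case; in the base it goes on as a round 38 mm hole, floor at z = 8 mm. At each y end stands a steel clamp dog, 24 mm wide, up to z = 126 mm, red on top.
- stack_top (a point): Centre of the top of the fixed grey case, 75 mm above the bench, axes as the stack's. The blue case's origin belongs here. Open, the dogs' toes (z 117 to 126 mm) are at y = +-64 mm, their posts at +-74 mm: 9 mm free at each end of the blue case. The stem drives both dogs 14 mm inward: the toes then lie over the blue case's ends, 2 mm above it, without pressing.
- stem_top (a point): Top of the brass stem, on the shaft axis, 32 mm above the bench (fixed to the stack, does not turn). The stem is 13 mm square up to z = 24 mm, tapering to 6 mm at z = 32 mm; unlocked, its flats are parallel to the stack's x and y axes.
- stem (a joint): Angle of the square stem in rad: 0 unlocked (start, always), grows clockwise seen from above, 1.10 at the hard stop (locked). Friction about 0.06 N m; it stays where it is left.
- blue_case: Loose closed blue case 62x110x40 mm (x, y, z of the case), 0.35 kg, with a 40x40 mm shaft through its middle from top to bottom; at the start flat on the bench. Origin: underside centre, z up, y along its long side. Grip it across the 62 mm width, over its middle; walls beside the shaft are 11 mm thick.
- tkey: T-key, about 0.16 kg, at the start upright in the holder. Origin: centre of its foot (open end of the socket), z up, x along the handle bar. Socket: 15 mm square inside, flats parallel to the key's x and y, 22 mm deep, outside within 26 mm diameter, about 0.17 rad of play each way on the stem. Any of four quarter turns fits. Fully down on the stem the foot is about 10 mm above the bench.
- tkey_bar (a point): Centre of the T-key's handle, 150 mm above its foot, axes as the key's: red bar 84 mm long (x), 12 mm wide (y), 16 mm high; grip here across the 12 mm width. Below it the shaft is 10 mm in diameter.
- holder: Fixed orange key holder, block 66x66x60 mm on a 86 mm square, 5 mm thick foot plate, with a 36x36 mm square pocket from the top down to 5 mm above the bench. Origin: underside centre, z up. The key's foot stands on the pocket's floor.
- solder_reel: Loose bystander: reel of solder, white with black flanges, 52 mm diameter, 38 mm high; origin under its centre.
- flux_tin: Loose bystander: round red tin, 56 mm diameter, 20 mm high; origin under its centre.

How it is judged:
By the outcome, as a careful person would: the job done as asked, in the order asked, and still so for the second after the job is handed in, with the robot touching nothing.
It also fails if it takes over 72 s, if anything falls off the work surface, if the arm or the gripper's body presses on something with over 40 N, if the wrist force passes 120 N, or if a joint passes its speed limit or range.

## Working session

There is one attempt and no reset: what is moved stays moved. The work goes in short steps, Python scripts to look and compute and a shell command to move; the robot and the scene stay as the last step left them, time stands still between calls to the robot, and variables do not carry over. Pictures are saved under pics/ and viewed, at most 10 in all, crops included, and the job is handed in when it is done.

```bash
mkdir -p pics
python3 - <<'E'
from bench import *
import cv2,numpy as np
for n in("top","side"):
    im=camera(n);cv2.imwrite(f"pics/{n}0.png",im);i=camera_info(n);print(n,np.round(i["camera_matrix"],1).tolist(),np.round(i["view"],4).tolist())
s=observe();print(s["tcp_pos"],s["eef_rot"],s["finger_gap"],s["clock"])
E
```

```text
top [[476.2, 0.0, 324.4], [0.0, 476.2, 204.3], [0.0, 0.0, 1.0]] [[-0.0134, -0.9999, -0.0025, -0.0261], [-0.9937, 0.0136, -0.1114, 0.5553], [0.1115, 0.001, -0.9938, 1.5377], [0.0, 0.0, 0.0, 1.0]]
side [[485.5, 0.0, 327.2], [0.0, 485.5, 194.0], [0.0, 0.0, 1.0]] [[0.783, 0.6221, 0.0036, -0.4183], [0.5484, -0.6875, -0.4761, -0.2466], [-0.2937, 0.3748, -0.8794, 1.5119], [0.0, 0.0, 0.0, 1.0]]
[ 0.24258751 -0.62925178  0.23005228] [-1.09472427e-03  9.83136336e-01  1.82870838e-01 -5.57157556e-05] 0.08561046176196599 0.1
```

View pics/top0.png

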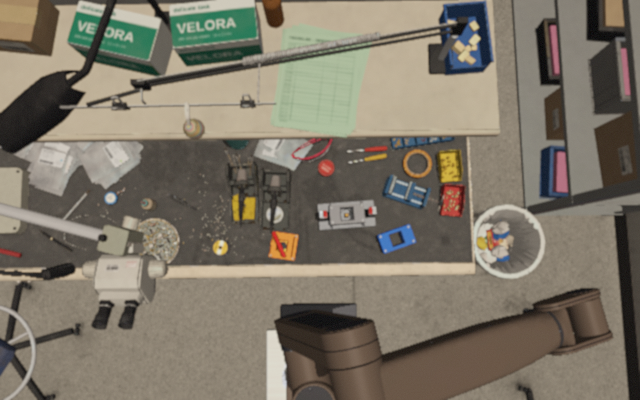

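View pics/side0.png

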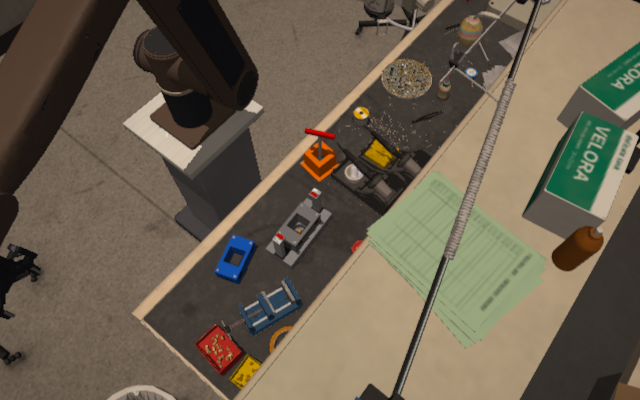

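Top view: blue case at about (397,239), stack (347,214), holder (284,246) with the red bar at about (277,243), and flux tin (326,168). Next I'll measure with masks and zoom in.

```bash
cat > h.py <<'E'
from bench import *
import cv2,numpy as np
def ray(n,px,z):
    i=camera_info(n);V=np.array(i["view"]);K=np.array(i["camera_matrix"])
    px=np.atleast_2d(np.array(px,float))
    d=np.linalg.solve(K,np.c_[px,np.ones(len(px))].T).T@V[:3,:3]
    c=-V[:3,:3].T@V[:3,3]
    return c+d*((z-c[2])/d[:,2])[:,None]
def proj(n,p):
    i=camera_info(n);V=np.array(i["view"]);K=np.array(i["camera_matrix"])
    c=(V[:3,:3]@np.atleast_2d(p).T).T+V[:3,3];u=c@K.T;return u[:,:2]/u[:,2:]
def blobs(im,lo,hi,roi,amin=15):
    h=cv2.cvtColor(im,cv2.COLOR_BGR2HSV);lo=np.array(lo);hi=np.array(hi)
    if lo[0]>hi[0]: m=cv2.inRange(h,(0,)+tuple(map(int,lo[1:])),tuple(map(int,hi)))|cv2.inRange(h,tuple(map(int,lo)),(180,)+tuple(map(int,hi[1:])))
    else: m=cv2.inRange(h,lo,hi)
    x0,y0,x1,y1=roi;k=np.zeros_like(m);k[y0:y1,x0:x1]=m[y0:y1,x0:x1]
    cs,_=cv2.findContours(k,cv2.RETR_EXTERNAL,cv2.CHAIN_APPROX_NONE)
    return [c[:,0,:] for c in sorted(cs,key=cv2.contourArea,reverse=True) if cv2.contourArea(c)>=amin]
def rect(n,c,z):
    # min area rect on plane z, mm and deg (angle of long side from world x)
    p=ray(n,c,z)[:,:2]*1000
    (cx,cy),(w,h),a=cv2.minAreaRect(p.astype(np.float32))
    if h>w:w,h,a=h,w,a+90
    return np.round([cx,cy,w,h,(a+90)%180-90],1)
E
python3 - <<'E'
from h import *
t=camera("top");s=camera("side")
R={"blue":((105,150,80),(120,255,255),.04),"orange":((5,180,120),(16,255,255),.06),"red":((170,150,90),(4,255,255),.1)}
for n,im,roi in(("top",t,(260,150,430,270)),("side",s,(200,110,380,300))):
    for k,(lo,hi,z) in R.items():
        for c in blobs(im,lo,hi,roi,4)[:6]: print(n,k,c.mean(0).round(1),cv2.contourArea(c),rect(n,c,z))
a=cv2.resize(t[150:270,260:430],None,fx=4,fy=4,interpolation=3)
b=cv2.resize(s[120:290,205:345],None,fx=4,fy=4,interpolation=3)[:600]
cv2.imwrite("pics/a.png",a);cv2.imwrite("pics/b.png",b)
E
```

```text
top blue [393.9 238.8] 518.0 [ 439.4 -263.3  111.3   59.8  -71.4]
top orange [280.7 244.9] 76.5 [ 4.243e+02  1.104e+02  8.010e+01  5.140e+01 -3.000e-01]
top orange [292.2 246.5] 25.0 [417.   71.3  61.3   8.2  -8.5]
top red [325.8 167.6] 157.0 [663.2 -40.2  45.1  44.5  -0.8]
top red [278.1 243.2] 59.0 [426.9 111.6  83.8  12.5  26.4]
top red [314.  155.5] 22.0 [704.7  -3.8  70.    8.9 -66.4]
top red [369.9 210.4] 8.0 [ 527.3 -175.1   12.7    9.4   -1.4]
top red [325.  213.5] 6.0 [518.2 -35.1   9.5   6.3  -0.8]
side blue [234.1 256.5] 930.5 [ 441.3 -267.2  112.3   62.1  -71.6]
side orange [318.4 157.5] 189.0 [423.2 100.1  67.8  61.6  -8.9]
side orange [317.7 170.2] 149.5 [444.8  73.8  83.8  73.9  -8.7]
side orange [325.7 146.7] 43.5 [422.6 130.9  44.6  17.5 -11.7]
side orange [315.5 145.2] 14.5 [396.2 119.5  14.3  13.8  38.6]
side red [319.5 132.9] 120.0 [396.5 137.2  86.3  18.5  25. ]
side red [355.6 245.2] 50.0 [677.9 -70.3  39.3  12.2  88.9]
side red [279.7 236.1] 16.5 [ 516.5 -168.3   18.8    7.9    3.5]
side red [313.5 193.9] 14.0 [506.8 -23.1  18.9   7.7   9.1]
```

View pics/a.png

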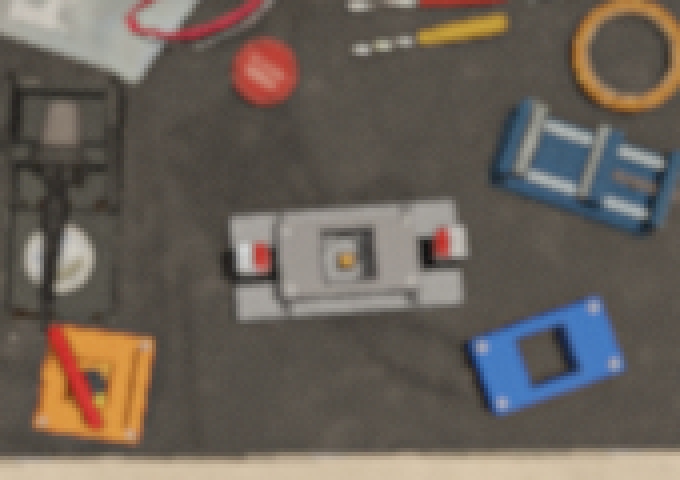

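View pics/b.png

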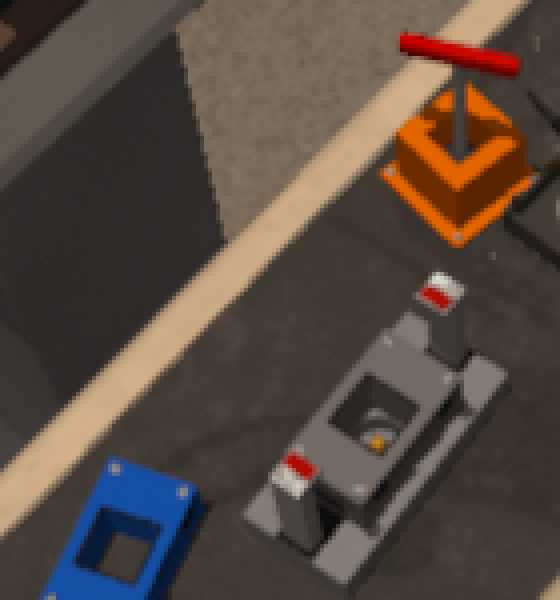

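Seen in the crops: dogs' red toes at about (325,213) and (370,210) in the full top image, brass stem at (346,215), and the key bar over the holder. Now for refined poses.

Run:
```python
from h import *
t=camera("top");s=camera("side")
roi={"top":(260,150,430,270),"side":(200,110,380,300)}
rt={"top":[(310,200,335,225),(360,200,380,222)],"side":[(305,185,325,200),(270,228,290,245)]}
hb={"top":(265,225,300,265),"side":(295,120,345,145)}
for n,im in(("top",t),("side",s)):
    q=[]
    for r in rt[n]:
        h=cv2.cvtColor(im,cv2.COLOR_BGR2HSV).astype(int);x0,y0,x1,y1=r;k=h[y0:y1,x0:x1]
        m=(((k[...,0]>165)|(k[...,0]<8))&(k[...,1]>110)&(k[...,2]>80));w=m*k[...,1]
        yy,xx=np.mgrid[y0:y1,x0:x1];q.append([(xx*w).sum()/w.sum(),(yy*w).sum()/w.sum()])
    p=ray(n,q,.126)[:,:2]*1000;d=p[0]-p[1]
    print(n,"toes",np.round(q,1).tolist(),p.round(1).tolist(),"mid",p.mean(0).round(1),"ang",np.degrees(np.arctan2(d[1],d[0])).round(1),np.hypot(*d).round(1))
    c=blobs(im,(170,150,80),(4,255,255),hb[n])[0]
    for z in(.155,.163):print(n,"bar",rect(n,c,z))
    # brass
    c=blobs(im,(12,110,110),(30,255,255),(335,205,357,225) if n=="top" else (285,215,310,240),0)
    print(n,"stem",[ (x.mean(0).round(1).tolist(),(ray(n,x.mean(0),.03)[0,:2]*1000).round(1).tolist()) for x in c[:2]])
    # base/case grey outline
    h=cv2.cvtColor(im,cv2.COLOR_BGR2HSV)
    m=((h[...,1]<45)&(h[...,2]>95)).astype(np.uint8)*255
    x0,y0,x1,y1=(310,195,385,235) if n=="top" else (262,180,340,272)
    k=np.zeros_like(m);k[y0:y1,x0:x1]=m[y0:y1,x0:x1]
    cs,_=cv2.findContours(k,0,1)
    c=max(cs,key=cv2.contourArea)[:,0,:];print(n,"base@30",rect(n,c,.03))
```

```text
top toes [[325.3, 213.7], [369.7, 210.4]] [[515.1, -35.9], [523.5, -173.4]] mid [ 519.3 -104.6] ang 93.5 137.7
top bar [425.2 106.   80.9  11.9  24.6]
top bar [425.  105.2  80.5  11.8  24.6]
top stem [([346.0, 215.0], [518.8, -104.1])]
top base@30 [ 520.3 -108.5  196.6   92.4  -86.3]
side toes [[313.5, 193.8], [279.7, 235.9]] [[515.8, -33.8], [525.3, -175.5]] mid [ 520.5 -104.6] ang 93.8 142.0
side bar [421.5 107.2  82.4  18.7  23. ]
side bar [425.2 102.8  81.7  18.5  23. ]
side stem [([299.0, 230.1], [520.8, -104.1])]
side base@30 [517.  -79.3 133.7  88.  -86.5]
```

```bash
python3 -m pendant '60 110 0 0 0 29 85; 120 220 0 0 0 58 85; 197 364 0 0 0 87 85; 197 364 0 0 0 87 85; 197 364 0 0 0 87 85; 197 364 0 0 0 87 85; 197 364 0 0 0 87 85; 197 364 0 0 0 87 85; 197 364 0 0 0 87 85; 197 364 0 0 0 87 85; 197 364 0 0 0 87 85; 197 364 0 0 0 87 85; 197 364 0 0 0 87 85; 197 364 -100 0 0 87 85; 197 364 -120 0 0 87 85; 197 364 -140 0 0 87 85; 197 364 -140 0 0 87 85'
python3 - <<'E'
from h import *
s=observe();x=s["eef_rot"];print(s["tcp_pos"],np.degrees(2*np.arctan2(x[2],x[1])),s["clock"],s["q"])
E
```

```text
clock: 1.72
tcp_pos: [0.4363, -0.2634, 0.0852]
eef_rot: [-0.005, 0.589, 0.808, 0.001]
wrist_force: [-0.5, -0.4, -1.1]
finger_gap: 0.0849
finger_force: 0.0
[ 0.43626218 -0.26342201  0.08523076] 107.84934938432524 1.7167 [-7.42512708e-01  1.03434485e-01  2.08078184e+00 -3.43285582e-05
  9.67279931e-01 -1.05402300e+00]
```

```bash
python3 -m pendant '0 0 -25 0 0 0 85; 0 0 -50 0 0 0 85; 0 0 -76 0 0 0 85; 0 0 -76 0 0 0 85; 0 0 -76 0 0 0 85;0 0 -76 0 0 0 85'
python3 - <<'E'
from h import *
cv2.imwrite("pics/c.png",np.hstack([cv2.resize(camera("side")[200:300,190:290],None,fx=4,fy=4,interpolation=3),cv2.resize(camera("top")[190:290,350:450],None,fx=4,fy=4,interpolation=3)]))
E
```

```text
clock: 2.22
tcp_pos: [0.4404, -0.2668, 0.0166]
eef_rot: [0.001, 0.588, 0.809, -0.0]
wrist_force: [0.4, -1.4, 1.0]
finger_gap: 0.0848
finger_force: 0.0
```

View pics/c.png

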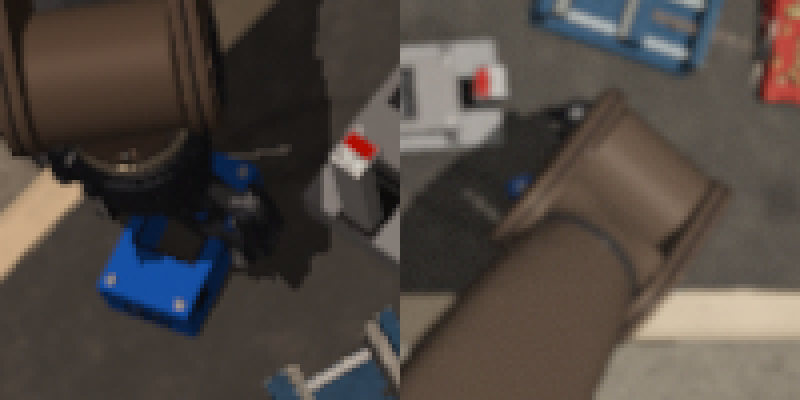

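The fingers straddle the case across its width. Next: close, then lift.

```bash
python3 -m pendant '0 0 -5 0 0 0 85;0 0 -5 0 0 0 85;0 0 -5 0 0 0 50; 0 0 -5 0 0 0 50; 0 0 -5 0 0 0 50; 0 0 -5 0 0 0 50; 0 0 -5 0 0 0 50; 0 0 -5 0 0 0 50; 0 0 -5 0 0 0 50;0 0 -5 0 0 0 50' 60; python3 -m pendant '0 0 0 0 0 0 50; 0 0 30 0 0 0 50; 0 0 60 0 0 0 50;0 0 100 0 0 0 50;0 0 140 0 0 0 50;0 0 155 0 0 0 50; 0 0 155 0 0 0 50; 0 0 155 0 0 0 50; 0 0 155 0 0 0 50' 60
python3 - <<'E'
from h import *
s=observe();x=s["eef_rot"];print(np.degrees(2*np.arctan2(x[2],x[1])))
E
```

```text
clock: 3.15
tcp_pos: [0.44, -0.2661, 0.011]
eef_rot: [0.0, 0.587, 0.809, -0.0]
wrist_force: [-1.1, 0.5, 6.5]
finger_gap: 0.0606
finger_force: 68.1
clock: 3.9
tcp_pos: [0.4381, -0.2643, 0.162]
eef_rot: [-0.003, 0.587, 0.809, 0.0]
wrist_force: [-0.4, 0.0, -5.2]
finger_gap: 0.0612
finger_force: 68.6
108.06512630244411
```

```bash
python3 -m pendant '16 32 5 0 0 -3 50; 32 64 5 0 0 -6 50; 48 96 5 0 0 -9 50; 64 128 5 0 0 -12 50; 74 150 5 0 0 -14 50; 80 161 5 0 0 -14.5 50; 80 161 5 0 0 -14.5 50; 80 161 5 0 0 -14.5 50; 80 161 5 0 0 -14.5 50; 80 161 5 0 0 -14.5 50; 80 161 5 0 0 -14.5 50'
python3 - <<'E'
from h import *
s=observe();x=s["eef_rot"];print(s["tcp_pos"],np.degrees(2*np.arctan2(x[2],x[1])))
s=camera("side");t=camera("top")
cv2.imwrite("pics/d.png",np.hstack([cv2.resize(s[140:280,230:370],None,fx=4,fy=4,interpolation=3)[:400],cv2.resize(t[165:265,290:350],None,fx=4,fy=4,interpolation=3)]))
E
```

```text
clock: 4.82
tcp_pos: [0.5191, -0.1056, 0.1697]
eef_rot: [-0.001, 0.685, 0.728, -0.0]
wrist_force: [0.7, -0.5, -4.9]
finger_gap: 0.0607
finger_force: 68.6
[ 0.51911435 -0.10564938  0.16966112] 93.48930033795925
```

View pics/d.png

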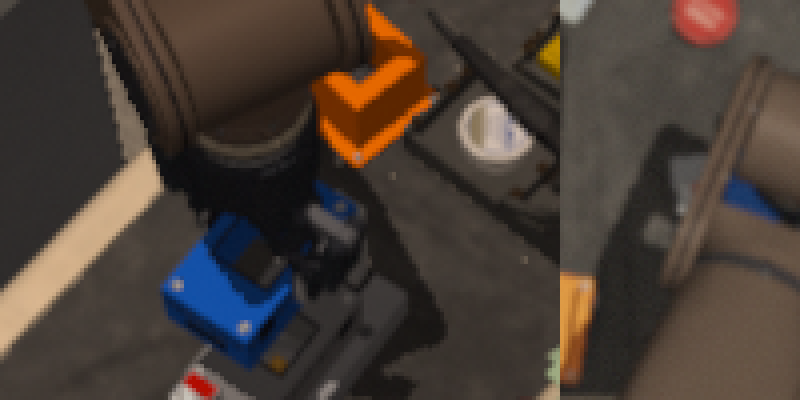

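Case (blue) is over the stack; its near top corners are at about crop (163,285)/(247,334). I'll compare its edges with the predicted position.

Run:
```python
from h import *
a=np.radians(93.5);u=np.array([np.cos(a),np.sin(a)]);v=np.array([u[1],-u[0]])
s=observe();t=s["tcp_pos"];z=t[2]-.011+.04
im=camera("side")
P=[np.r_[t[:2]+i*u+j*v,z] for i,j in((-.055,-.031),(-.055,.031),(.055,.031))]
print(proj("side",P).round(1))
h=cv2.cvtColor(im,cv2.COLOR_BGR2HSV)
# top face = bright blue
for vmin in(120,150,170):
    c=blobs(im,(105,140,vmin),(120,255,255),(255,180,330,240),5)
    for k in c[:2]:
        p=(ray("side",k,z)[:,:2]-t[:2])*1000
        print(vmin,len(k),"along",(p@u).min().round(1),(p@u).max().round(1),"across",(p@v).min().round(1),(p@v).max().round(1))
```

```text
[[270.  211.1]
 [291.2 225. ]
 [319.  190.7]]
120 73 along -56.3 -13.2 across -30.9 31.3
150 85 along -54.9 -15.3 across -30.0 29.7
```

```bash
python3 -m pendant '0 0.5 -15 0 0 0 50; 0 0.5 -30 0 0 0 50; 0 0.5 -45 0 0 0 50; 0 0.5 -58 0 0 0 50; 0 0.5 -68 0 0 0 50; 0 0.5 -75 0 0 0 50;0 0.5 -80 0 0 0 50;0 0.5 -82 0 0 0 50;0 0.5 -84 0 0 0 50;0 0.5 -85 0 0 0 50;0 0.5 -85 0 0 0 50'
python3 - <<'E'
from h import *
im=camera("side");cv2.imwrite("pics/e.png",cv2.resize(im[170:280,250:350],None,fx=5,fy=5,interpolation=3))
E
```

```text
clock: 5.88
tcp_pos: [0.5203, -0.1046, 0.0861]
eef_rot: [0.001, 0.685, 0.729, 0.0]
wrist_force: [-0.2, -0.1, -3.3]
finger_gap: 0.061
finger_force: 68.6
```

View pics/e.png

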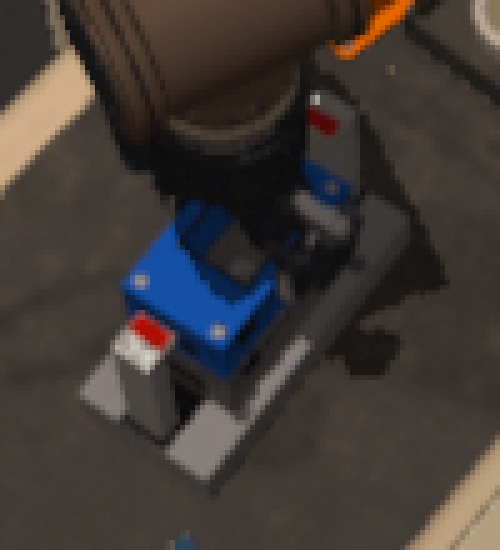

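The case is between the dogs, apparently flush. Next: touch down, release and retreat.

```bash
python3 -m pendant '0 0 -1 0 0 0 50; 0 0 -1 0 0 0 50; 0 0 -1 0 0 0 66;0 0 -1 0 0 0 75; 0 0 -1 0 0 0 85; 0 0 -1 0 0 0 85; 0 0 -1 0 0 0 85; 0 0 -1 0 0 0 85; 0 0 15 0 0 0 85; 0 0 50 0 0 0 85; 0 0 90 0 0 0 85; 0 0 130 0 0 0 85'
python3 -m pendant '-24 52 15 0 0 0 60; -48 104 15 0 0 -7 60; -72 156 15 0 0 -14 60; -95 209 15 0 0 -21 60; -95 209 15 0 0 -28 60;-95 209 15 0 0 -69 60;-95 209 15 0 0 -69 60;-95 209 15 0 0 -69 60;-95 209 15 0 0 -69 60;-95 209 15 0 0 -69 60;-95 209 15 0 0 -69 60;-95 209 15 0 0 -69 60;-95 209 15 0 0 -69 60;-95 209 15 0 0 -69 60'
python3 - <<'E'
from h import *
s=observe();x=s["eef_rot"];print(s["q"],np.degrees(2*np.arctan2(x[2],x[1])))
print(s["q"].round(2) if hasattr(s["q"],"round") else 0)
a=np.radians(93.6);u=np.array([np.cos(a),np.sin(a)]);v=np.array([u[1],-u[0]])
for n,c in(("side",(255,180,330,260)),("top",(310,190,385,235))):
    im=camera(n);cv2.imwrite(f"pics/f_{n}.png",im)
    k=blobs(im,(105,140,130),(120,255,255),c)
    if k: 
        p=(ray(n,k[0],.115)[:,:2]*1000-[520,-104.5]);print(n,rect(n,k[0],.115),(p@u).min(),(p@u).max(),(p@v).min(),(p@v).max())
s=cv2.imread("pics/f_side.png");t=cv2.imread("pics/f_top.png")
cv2.imwrite("pics/f.png",np.hstack([cv2.resize(s[120:270,250:350],(400,600),interpolation=3),cv2.resize(t[165:265,310:376],(400,600),interpolation=3)]))
E
```

```text
clock: 6.93
tcp_pos: [0.5189, -0.104, 0.2158]
eef_rot: [-0.001, 0.685, 0.729, -0.0]
wrist_force: [1.5, -0.3, -0.0]
finger_gap: 0.0855
finger_force: 0.0
clock: 8.1
tcp_pos: [0.4247, 0.1046, 0.2303]
eef_rot: [-0.0, 0.977, 0.214, -0.0]
wrist_force: [-0.3, 0.4, -0.4]
finger_gap: 0.0602
finger_force: 0.0
[ 8.79015585e-03 -2.63500384e-01  2.13352481e+00  2.18152290e-05
  1.27162822e+00  1.14809327e+00] 24.722371689151398
[ 0.01 -0.26  2.13  0.    1.27  1.15]
side [ 520.2 -105.4  109.6   60.9  -85.6] -55.53676986735903 54.00193925766361 -30.623515381503452 30.966270342087732
top [ 518.1 -104.6  111.2   60.   -85.1] -55.49505309188493 55.27912440994919 -31.67786310598191 28.955310103268687
```

View pics/f.png

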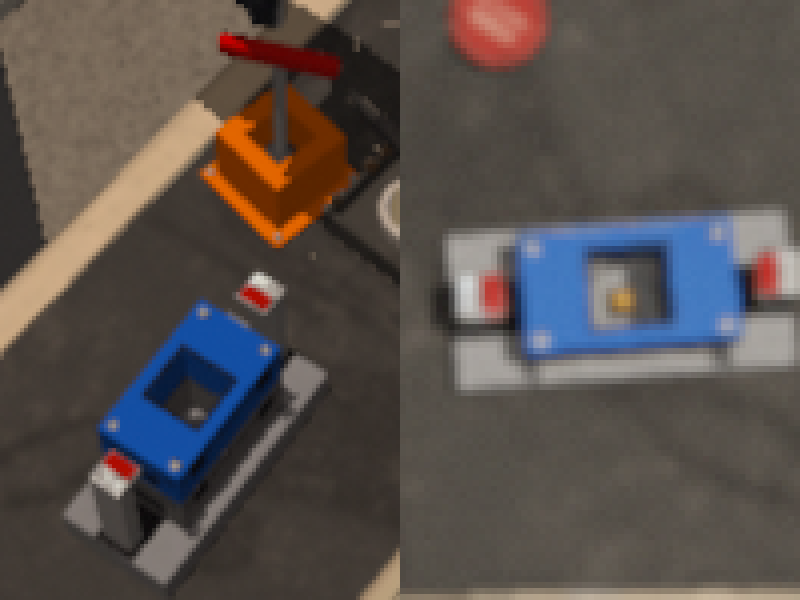

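Blue case sits flush (side offset about 0 mm, top under 1 mm; edges parallel to the base in the picture); the key is undisturbed. Now I grip the key bar.

```bash
python3 -m pendant '0 0 -25 0 0 0 40; 0 0 -50 0 0 0 40; 0 0 -75 0 0 0 40; 0 0 -94 0 0 0 40; 0 0 -94 0 0 0 40;0 0 -94 0 0 0 40;0 0 -94 0 0 0 40'
python3 - <<'E'
from h import *
im=camera("side");cv2.imwrite("pics/g.png",cv2.resize(im[100:200,270:370],None,fx=5,fy=5,interpolation=3))
E
```

```text
clock: 8.78
tcp_pos: [0.4257, 0.1047, 0.1377]
eef_rot: [0.0, 0.977, 0.213, 0.001]
wrist_force: [0.6, -0.0, 1.2]
finger_gap: 0.04
finger_force: 0.0
```

View pics/g.png

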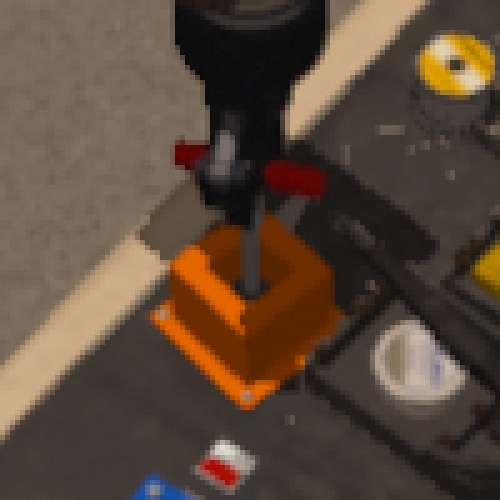

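Run:
```python
from h import *
a=np.radians(24.6);u=np.array([np.cos(a),np.sin(a),0]);v=np.array([-u[1],u[0],0])
c=np.array([.425,.1045,.155])
f=lambda p:((proj("side",p)-[270,100])*5).round(0).tolist()
print("barends",f([c-.042*u,c+.042*u]),"fingers",f([c-.02*v,c+.02*v,c-.02*v-[0,0,.02]]),"foot",f(c-[0,0,.15]))
```

```text
barends [[172.0, 155.0], [325.0, 186.0]] fingers [[239.0, 201.0], [258.0, 141.0], [240.0, 222.0]] foot [[251.0, 320.0]]
```

Predicted bar ends match the picture, with the bar centred between the fingers. Closing, then lifting.

```bash
python3 -m pendant '0 0 0 0 0 0 3; 0 0 0 0 0 0 3; 0 0 0 0 0 0 3; 0 0 0 0 0 0 3; 0 0 0 0 0 0 3; 0 0 0 0 0 0 3;0 0 0 0 0 0 3; 0 0 0 0 0 0 3' 80; python3 -m pendant '0 0 20 0 0 0 3; 0 0 50 0 0 0 3; 0 0 85 0 0 0 3; 0 0 120 0 0 0 3; 0 0 150 0 0 0 3; 0 0 150 0 0 0 3; 0 0 150 0 0 0 3'
```

```text
clock: 9.5
tcp_pos: [0.426, 0.1047, 0.1379]
eef_rot: [0.0, 0.977, 0.213, 0.002]
wrist_force: [0.8, 0.4, 5.6]
finger_gap: 0.0108
finger_force: 79.4
clock: 10.08
tcp_pos: [0.4253, 0.1047, 0.2877]
eef_rot: [0.0, 0.977, 0.213, 0.002]
wrist_force: [0.1, 0.0, -2.7]
finger_gap: 0.0105
finger_force: 78.5
```

```bash
python3 -m pendant '16 -35 5 0 0 7 3; 32 -70 5 0 0 14 3; 48 -105 5 0 0 21 3; 64 -140 5 0 0 28 3; 80 -175 5 0 0 35 3; 95 -209 5 0 0 42 3; 95 -209 5 0 0 49 3; 95 -209 5 0 0 56 3; 95 -209 5 0 0 63 3; 95 -209 5 0 0 69 3; 95 -209 5 0 0 69 3; 95 -209 5 0 0 69 3; 95 -209 5 0 0 69 3; 95 -209 5 0 0 69 3'
python3 - <<'E'
from h import *
s=observe();x=s["eef_rot"];print(np.degrees(2*np.arctan2(x[2],x[1])))
c=np.array([.520,-.1045,0])
im=camera("side");cv2.imwrite("pics/h.png",cv2.resize(im[130:280,240:360],None,fx=4,fy=4,interpolation=3))
f=lambda p:((proj("side",p)-[240,130])*4).round(0).tolist()
print("foot",f(c+[0,0,.16]),"shaft",f(c+[0,0,.2]),"bar",f(c+[0,0,.31]),f(c+[-.0026,.042,.31]),f(c+[.0026,-.042,.31]))
E
```

```text
clock: 11.25
tcp_pos: [0.5194, -0.1041, 0.2904]
eef_rot: [-0.001, 0.685, 0.728, -0.0]
wrist_force: [-0.9, -0.1, -0.7]
finger_gap: 0.0105
finger_force: 78.7
93.4796918828929
foot [[224.0, 312.0]] shaft [[221.0, 282.0]] bar [[210.0, 187.0]] [[256.0, 133.0]] [[162.0, 243.0]]
```

View pics/h.png

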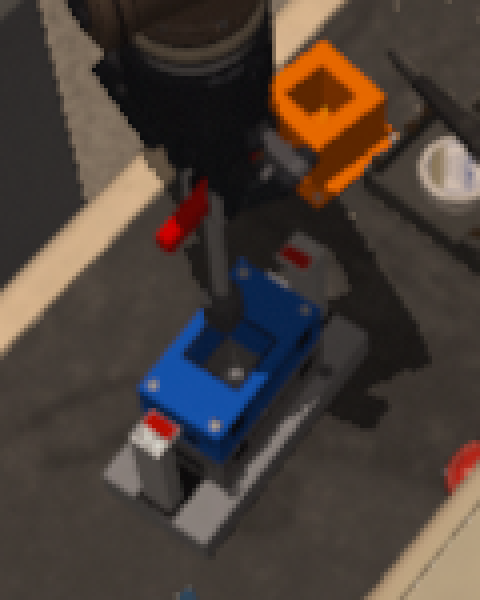

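The key hangs upright, its foot at the predicted position (about (224,312)) over the shaft. Lowering it now (picture budget used; numbers from here).

```bash
python3 -m pendant '0 0 -20 0 0 0 3; 0 0 -40 0 0 0 3; 0 0 -60 0 0 0 3; 0 0 -80 0 0 0 3; 0 0 -100 0 0 0 3; 0 0 -115 0 0 0 3; 0 0 -122 0 0 0 3; 0 0 -122 0 0 0 3'; python3 -m pendant '0 0 -3 0 0 0 3;0 0 -6 0 0 0 3;0 0 -9 0 0 0 3;0 0 -12 0 0 0 3;0 0 -12 0 0 0 3'
```

```text
clock: 11.97
tcp_pos: [0.5185, -0.1038, 0.1673]
eef_rot: [-0.002, 0.685, 0.729, -0.001]
wrist_force: [-0.5, 1.0, -1.6]
finger_gap: 0.0103
finger_force: 78.6
clock: 12.38
tcp_pos: [0.5196, -0.1043, 0.1571]
eef_rot: [-0.0, 0.685, 0.729, -0.0]
wrist_force: [0.0, -0.6, -1.2]
finger_gap: 0.0106
finger_force: 78.7
```

```bash
python3 -m pendant '0 0 -3 0 0 0 3;0 0 -6 0 0 0 3;0 0 -9 0 0 0 3;0 0 -12 0 0 0 3;0 0 -12 0 0 0 3; 0 0 -12 0 0 0 3'
```

```text
clock: 12.88
tcp_pos: [0.5197, -0.1042, 0.145]
eef_rot: [-0.0, 0.685, 0.729, 0.0]
wrist_force: [0.6, 0.7, -1.0]
finger_gap: 0.0102
finger_force: 78.7
```

```bash
python3 -m pendant '0 0 -2 0 0 0 3;0 0 -2 0 0 -5 3;0 0 -2 0 0 -10 3;0 0 -2 0 0 -15 3;0 0 -2 0 0 -20 3;0 0 -2 0 0 -25 3;0 0 -2 0 0 -30 3;0 0 -2 0 0 -35 3;0 0 -2 0 0 -40 3;0 0 -2 0 0 -45 3;0 0 -2 0 0 -50 3;0 0 -2 0 0 -55 3;0 0 -2 0 0 -60 3;0 0 -2 0 0 -60 3'
python3 - <<'E'
from h import *
s=observe();x=s["eef_rot"];print(np.degrees(2*np.arctan2(x[2],x[1])),s["ft_torque"],s["q"])
E
```

```text
clock: 14.05
tcp_pos: [0.5209, -0.1046, 0.1435]
eef_rot: [0.001, 0.958, 0.288, 0.002]
wrist_force: [3.7, -0.4, -4.6]
finger_gap: 0.0101
finger_force: 78.3
33.48246459696674 [-0.01577145 -1.03023482  0.04962337] [-3.89559500e-01  5.96761741e-02  2.00534583e+00  6.69796442e-04
  1.07260107e+00  5.96538690e-01]
```

```bash
python3 -m pendant '0 0 0 0 0 -4 3;0 0 0 0 0 -8 3;0 0 0 0 0 -11 3;0 0 0 0 0 -13 3;0 0 0 0 0 -13 3;0 0 0 0 0 -13 3'
cat > o.py <<'E'
from h import *
s=observe();x=s["eef_rot"];print(np.degrees(2*np.arctan2(x[2],x[1])).round(2),s["ft_torque"])
rt={"top":[(310,200,335,225),(360,200,380,222)],"side":[(300,185,325,202),(270,222,295,245)]}
for n in rt:
    im=camera(n);h=cv2.cvtColor(im,cv2.COLOR_BGR2HSV).astype(int)
    for x0,y0,x1,y1 in rt[n]:
        k=h[y0:y1,x0:x1];m=(((k[...,0]>165)|(k[...,0]<8))&(k[...,1]>110)&(k[...,2]>60));w=m*k[...,1]
        yy,xx=np.mgrid[y0:y1,x0:x1]
        if w.sum():q=[(xx*w).sum()/w.sum(),(yy*w).sum()/w.sum()];print(n,m.sum(),(ray(n,q,.126)[0,:2]*1000).round(1))
E
python3 o.py
```

```text
clock: 14.55
tcp_pos: [0.5207, -0.1048, 0.1435]
eef_rot: [0.001, 0.984, 0.18, 0.001]
wrist_force: [4.4, -0.7, -4.0]
finger_gap: 0.0104
finger_force: 78.2
20.71 [-0.21278885 -1.24170922  0.04382665]
side 29 [516.8 -47.1]
side 33 [ 524.3 -161.9]
```

```bash
python3 -m pendant '0 0 0 0 0 -2 3;0 0 0 0 0 -3 3;0 0 0 0 0 -4 3;0 0 0 0 0 -4 3;0 0 0 0 0 -4 3'; python3 o.py
```

```text
clock: 15.07
tcp_pos: [0.5204, -0.1047, 0.1436]
eef_rot: [0.001, 0.989, 0.145, 0.001]
wrist_force: [4.9, -0.9, -4.6]
finger_gap: 0.0105
finger_force: 78.2
16.66 [-0.31450485 -1.47644456  0.21498629]
side 28 [516.5 -47.6]
side 32 [ 524.4 -161.6]
```

```bash
python3 -m pendant '0 0 0 0 0 -2 3;0 0 0 0 0 -3 3;0 0 0 0 0 -3 3;0 0 0 0 0 -3 3'; python3 o.py; python3 -m pendant '0 0 0 0 0 3 3;0 0 0 0 0 7 3;0 0 0 0 0 11 3;0 0 0 0 0 11 3;0 0 0 0 0 11 3'; python3 o.py
```

```text
clock: 15.5
tcp_pos: [0.5204, -0.1047, 0.1436]
eef_rot: [0.001, 0.993, 0.119, 0.001]
wrist_force: [4.9, -1.2, -5.0]
finger_gap: 0.0107
finger_force: 78.2
13.72 [-0.33014827 -1.44523216  0.31501847]
side 29 [516.6 -47.5]
side 30 [ 524.4 -161.4]
clock: 16.02
tcp_pos: [0.5203, -0.1045, 0.144]
eef_rot: [0.0, 0.977, 0.212, 0.001]
wrist_force: [3.4, -0.8, -1.6]
finger_gap: 0.0109
finger_force: 78.5
24.5 [-0.15042705 -1.20177997  0.00976358]
side 29 [516.7 -47.5]
side 30 [ 524.4 -161.4]
```

```bash
python3 -m pendant '0 0 5 0 0 0 3;0 0 10 0 0 0 3;0 0 16 0 0 0 3;0 0 24 0 0 0 3;0 0 30 0 0 0 3; 0 0 30 0 0 0 3'; python3 o.py; python3 -m pendant '0 0 20 0 0 0 3;0 0 40 0 0 0 3;0 0 60 0 0 0 3;0 0 80 0 0 0 3;0 0 100 0 0 0 3;0 0 118 0 0 0 3;0 0 123 0 0 0 3;0 0 123 0 0 0 3;0 0 123 0 0 0 3';python3 o.py
python3 - <<'E'
from h import *
# key tilt check: shaft centre (dark) vs expected; bar ends
im=camera("side");cv2.imwrite("pics/i.png",im)
for b in blobs(im,(170,130,60),(6,255,255),(255,140,330,200),3)[:3]: print(b.min(0),b.max(0),b.mean(0).round(1))
c=np.array([.520,-.1045,0]);a=np.radians(24.6);u=.042*np.array([np.cos(a),np.sin(a),0])
f=lambda p:proj("side",p).round(1).tolist()
print("ends",f(c+u+[0,0,.315]),f(c-u+[0,0,.315]),"foot",f(c+[0,0,.165]))
k=blobs(im,(105,140,130),(120,255,255),(255,180,330,260))[0];print(rect("side",k,.115))
E
```

```text
clock: 16.62
tcp_pos: [0.5193, -0.1044, 0.1748]
eef_rot: [-0.0, 0.977, 0.213, -0.001]
wrist_force: [0.5, -0.3, -1.0]
finger_gap: 0.0105
finger_force: 78.7
24.58 [ 0.00214734 -0.03804618  0.01132948]
side 41 [513.8 -53.3]
side 30 [ 524.4 -161.4]
clock: 17.47
tcp_pos: [0.5191, -0.1042, 0.2951]
eef_rot: [-0.001, 0.977, 0.213, -0.001]
wrist_force: [-0.3, -0.1, -1.5]
finger_gap: 0.0104
finger_force: 78.8
24.57 [ 0.00992929  0.0353345  -0.04806169]
top 7 [511.  -47.3]
side 29 [516.6 -47.5]
side 30 [ 524.4 -161.4]
[297 173] [310 182] [303.1 177.7]
[273 168] [281 175] [276.6 171.5]
[307 195] [314 199] [310.3 197.5]
ends [[311.2, 179.7]] [[273.6, 171.5]] foot [[296.0, 207.1]]
[ 522.  -128.9   61.4   60.9  -85.7]
```

Run:
```python
from h import *
im=cv2.imread("pics/i.png");h=cv2.cvtColor(im,cv2.COLOR_BGR2HSV)
for y in range(184,216,2):
    print(y,"".join("B" if h[y,x,1]>140 and 100<h[y,x,0]<125 else ("R" if h[y,x,1]>120 else ("#" if h[y,x,2]<50 else ("+" if h[y,x,2]<85 else "."))) for x in range(275,325)))
c=np.array([.520,-.1045,0])
for z in(.165,.19,.22,.26):print(z,proj("side",c+[0,0,z]).round(1))
```

```text
184 +++++++++###########++############################
186 ++++++++++++####++++##############################
188 ++++++++++++++##++++##############################
190 ++++++++++++++###++++#############################
192 +++++++++++######++++##############+++#######++###
194 ++++++++++++#####++++####B#######++++++++++++++++#
196 +++++++++++++####++++###BBBB####RRRRR+++++++++++++
198 +++++++++++++#####+++##B+++BBBR++RRRRRR+++++++++++
200 +++++++++++++++###+++####BBBBBBB++++RRR+++++++++++
202 ++++++++++++++++#########BBBBBBBBBB+++++++++#+++++
204 ++++++++++++++++++#######BBBBBBBBBBBBBBBR+++######
206 +++++++++++++++#########RBBBBBBBBBBBBBBB++BBB#####
208 ++++++++++++++BB########BBBBBBBBBBBBBBBBR+RBBB####
210 ++++++++++++BBBBB#B####BBBBBBBBBBBBBBBBBBBBBBB##++
212 ++++++++++.BBBBBBBBBBBBBBBBBBBBBBBBBBBBBBBBBB#++++
214 +++++++++BBBBBBBBBBBB#+BBBBBBBBBBBBBBBBBB#BBR+++++
0.165 [[296.  207.1]]
0.19 [[295.5 202.4]]
0.22 [[294.8 196.4]]
0.26 [[293.8 188. ]]
```

Key is free, nearly plumb, and the dogs stay closed. Returning it to the holder.

```bash
python3 -m pendant '-16 35 0 0 0 0 3; -32 70 0 0 0 0 3; -48 105 0 0 0 0 3; -64 140 0 0 0 0 3; -80 175 0 0 0 0 3; -90 198 0 0 0 0 3; -95 209 0 0 0 0 3; -95 209 0 0 0 0 3; -95 209 0 0 0 0 3; -95 209 0 0 0 0 3; -95 209 -25 0 0 0 3; -95 209 -50 0 0 0 3; -95 209 -75 0 0 0 3; -95 209 -90 0 0 0 3; -95 209 -90 0 0 0 3;  -95 209 -90 0 0 0 3'; python3 -m pendant '0 0 -10 0 0 0 3;0 0 -20 0 0 0 3;0 0 -30 0 0 0 3;0 0 -40 0 0 0 3; 0 0 -40 0 0 0 3; 0 0 -40 0 0 0 3'; python3 -m pendant '0 0 -10 0 0 0 3;0 0 -18 0 0 0 3;0 0 -24 0 0 0 3;0 0 -27 0 0 0 3;0 0 -28 0 0 0 3; 0 0 -28 0 0 0 3'
```

```text
clock: 18.95
tcp_pos: [0.4246, 0.1037, 0.2055]
eef_rot: [-0.0, 0.977, 0.212, -0.001]
wrist_force: [0.5, 0.1, -1.8]
finger_gap: 0.0106
finger_force: 78.6
clock: 19.45
tcp_pos: [0.4241, 0.1047, 0.1653]
eef_rot: [-0.0, 0.977, 0.213, -0.001]
wrist_force: [0.5, -0.2, -1.2]
finger_gap: 0.0107
finger_force: 78.7
clock: 19.95
tcp_pos: [0.4248, 0.1047, 0.1382]
eef_rot: [-0.0, 0.977, 0.213, -0.0]
wrist_force: [0.5, -0.3, -0.7]
finger_gap: 0.0108
finger_force: 78.7
```

```bash
python3 -m pendant '0 0 -1 0 0 0 3;0 0 -2 0 0 0 3;0 0 -2 0 0 0 3;0 0 -2 0 0 0 3'; python3 -m pendant '0 0 -0.5 0 0 0 3;0 0 -1 0 0 0 3;0 0 -1 0 0 0 3'
```

```text
clock: 20.28
tcp_pos: [0.4256, 0.1047, 0.1378]
eef_rot: [0.0, 0.977, 0.213, 0.001]
wrist_force: [-2.0, -0.5, 5.6]
finger_gap: 0.0105
finger_force: 79.7
clock: 20.53
tcp_pos: [0.4261, 0.1047, 0.1378]
eef_rot: [0.0, 0.977, 0.213, 0.001]
wrist_force: [-1.9, -0.6, 10.0]
finger_gap: 0.0108
finger_force: 80.3
```

Floor contact at the same height as at pickup. Releasing gently and retreating.

```bash
python3 -m pendant '0 0 1 0 0 0 3;0 0 1 0 0 0 3;0 0 1 0 0 0 14;0 0 1 0 0 0 20;0 0 1 0 0 0 28;0 0 1 0 0 0 40;0 0 1 0 0 0 40;0 0 1 0 0 0 40; 0 0 1 0 0 0 40' 20; python3 -m pendant '0 0 10 0 0 0 40;0 0 30 0 0 0 40;0 0 60 0 0 0 40;0 0 90 0 0 0 40;0 0 110 0 0 0 40;-5 20 120 0 0 0 40;-5 60 120 0 0 0 40;-5 100 120 0 0 0 40;-5 140 120 0 0 0 40;-5 160 120 0 0 0 40; -5 160 120 0 0 0 40; -5 160 120 0 0 0 40'
python3 o.py
python3 - <<'E'
from h import *
for n,b,r in(("top",(265,225,300,265),(310,190,385,235)),("side",(295,120,345,145),(255,180,330,260))):
    im=camera(n)
    for c in blobs(im,(170,150,80),(4,255,255),b)[:1]:print(n,"bar",rect(n,c,.155))
    for c in blobs(im,(105,140,130),(120,255,255),r)[:1]:print(n,"blue",rect(n,c,.115))
    for c in blobs(im,(170,150,90),(4,255,255),(310,150,340,180) if n=="top" else (345,235,365,255))[:1]:print(n,"tin",rect(n,c,.1))
E
```

```text
clock: 21.28
tcp_pos: [0.4247, 0.1046, 0.1362]
eef_rot: [-0.0, 0.977, 0.213, -0.0]
wrist_force: [-0.3, -0.5, -0.2]
finger_gap: 0.0401
finger_force: 0.0
clock: 22.28
tcp_pos: [0.4195, 0.2654, 0.2568]
eef_rot: [0.0, 0.977, 0.214, 0.0]
wrist_force: [0.2, -0.4, 0.3]
finger_gap: 0.0399
finger_force: 0.0
24.72 [-0.0287918  -0.05756187 -0.03066567]
top 15 [516.9 -48.3]
top 12 [ 523.5 -160.3]
side 28 [516.3 -47.6]
side 30 [ 524.4 -161.4]
top bar [425.8 106.5  79.5  12.   26.4]
top blue [ 518.  -103.4  109.5   60.   -85.1]
top tin [663.2 -40.2  45.1  44.5  -0.8]
side bar [422.6 107.3  82.3  17.6  25. ]
side blue [ 520.3 -105.3  108.8   60.8  -85.9]
side tin [677.9 -70.3  39.3  12.2  88.9]
```

The key is standing in its holder as at the start (same position, bar level), the dogs are closed, the case is unchanged and the tin hasn't moved.

```bash
python3 -c "from bench import *; print(hand_in())"
```

```text
the job is handed in; nothing more can be done
None
```

The job is done and handed in at about 22 s on the robot's clock: the blue case is on the grey one, flush to about 1 mm; the stem was turned to its stop with both dogs over the case; the key is back upright in its holder; the tin measured as unmoved, and I did not re-measure the reel.

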